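# Load the detergent cartridge into the dosing dock

## Robot

A 6-joint arm with a two-finger parallel gripper is mounted at the origin on the work surface. World frame = base frame: x ahead of the robot, y to its left, z up, the work surface at z = 0. Lengths are in m, angles in degrees, forces in N, time in s.
With the tool pointing down it reaches from about 0.3 to 0.75 m from the base axis. Payload 8.5 kg.
Tool frame: the origin (TCP) lies at the very end of the fingers, on their centre line; the grasp point (between the pads) lies 19 mm behind it (env.pinch_z is the distance from the TCP to the grasp point, in m); z points along the fingers, y is the line along which they close (so a half turn about z gives the same grasp; the last joint's range is limited). The gripper opens to 85 mm and grips with 20 to 120 N. Pads are 22 mm wide; open, the fingers measure 114 mm over their backs; the gripper's body (76 mm by 85 mm) begins 54 mm behind the grasp point. The pads swing forward as they close: fully open they stand 13 mm farther back than shut.
Start: joints at [-80.518, 21.807, 74.336, -0, 83.858, -12.336], TCP at [0.204, -0.511, 0.231] pointing down, gripper open.
Joint ranges: [-178.18, 178.18], [-50.72, 133.34], [12.68, 142.11], [-81.47, 261.47], [9.98, 163.14], [-165.26, 165.26]. Speed limits (degrees/s): [136.94, 136.94, 180, 180, 180, 180].

## Interface

Orientations are given as a 3x3 rotation matrix whose columns are the frame's x, y, z axes.
In Python, from rig import env, viewer gives the robot as it stands.
- The arm moves only by the tool drive_tool, never from a script. Its argument "series" is a list of rows, each a list of 3 entries, a list of its own where there are three numbers: the shift along the tool's x, y, z in m, then the turn about the tool's z in degrees, then the finger opening in m, from 0 to 0.0854. A call has 1 to 20 rows; each row is the pose to reach, as a shift and turn from the pose commanded when the call began, along the tool's axes at that moment; what a row does not reach only later rows make up. A row lasts 1/10 s, in which the tool goes at most 50 mm and 8.59 degrees, less where a joint would pass 70% of its speed; a pose out of reach is approached as far as the arm can. A call with a gripper value outside its range is refused whole. The fingers move at their own pace and stop on an object; "newtons" is the grip in N (left out, the last holds). Time passes only in rows, so rows that repeat a pose let the fingers close. It gives the time, the measured TCP pose, the force, the opening and the grip force at its end, in the units of the state.
- env.observe(): the state, without advancing time (a new reading comes with each control period).
- viewer.get_image(name): name is "scene" or "top" or "wrist"; returns a dict with "img" (400x640x3 uint8, red, green, blue), "depth" (400x640 float32, m along the optical axis (not along the pixel's ray), 0 where there is no reading), "camera_matrix" (3x3 intrinsics, pixels), "distortion" ([k1, k2, p1, p2, k3] as OpenCV has them; the pictures are not rectified), "rvec" (rotation vector, rad) and "tvec" (3), from world to camera coordinates, as OpenCV has them. Camera axes: x right, y down, z forward; pixel columns grow to the right and rows downward; lengths in m; the calibration is good to about 2 mm. A picture is of the moment at which its call begins.
- env.close_job(): hands the job in; it is judged then, once.
The state is a dict: "time_s": time; "q": joint angles; "qvel": joint speeds; "joint_efforts": joint torques, N m; "position": TCP position; "tool_rot": TCP orientation; "ft_force": force on the tool from outside, world axes, zero at the start; "wrist_torque": the same for the moment, N m; "grip_width": finger opening in m; "gripper_force": force on a finger pad.
Only numpy, scipy, OpenCV 4.12 (cv2) and the standard library are available. Lean on these libraries where they do the work, as an engineer would, in place of code of your own. Each camera call takes 0.05 s, during which the arm holds its last target. There are 200 camera calls.

## Task

Load the detergent cartridge with the rectangular foot into the dosing dock on the laundry worktop: its foot must enter under the rails from the open, flared end, and then slide all the way home to the grey pump block. Leave it standing there, let go, and leave the round-based cartridge where it is.

Things in the scene. Friction and masses are not known exactly. Their poses are not given: they have to be found in the camera images.
- dock: Fixed dock. Origin on the worktop, mid-length, midway between two aluminium rails; x along the track from open mouth to closed end, z up. Rails x -65..65 mm, 26 mm high, 74 mm between walls; lips 20-26 mm up leave a 46 mm slot. At the mouth, 20 mm high walls without lips flare to 98 mm apart at x = -104. No raised floor: the foot slides at worktop level.
- dock_home (a point): Where the cartridge's centre is when fully home: dock x = +25 mm, y = 0, 50 mm above the worktop, axes as the dock's. There the foot's front meets the grey pump block (50 mm high, 104 mm wide, 45 mm thick) that closes the track from dock x = +65 mm on.
- cartridge_mid (a point): Centre, 50 mm up, of the loose cartridge to load (0.35 kg): white slab 64 mm long (x), 32 mm thick (y), flat sides 8-92 mm up, low grey cap, 100 mm high in all, on a black rectangular foot 80 (x) x 62 (y) x 8 mm. Grip across the thickness about 68 mm up, so the fingers pass over the rails. Long axis goes along the track, either end first.
- drum_mid (a point): Centre, 50 mm up, of a bystander not to be moved: a loose white round cartridge 60 mm in diameter, 100 mm high, on a round black base 90 mm across, too broad for the track.

How it is judged:
By the outcome, as a careful person would: the job done as asked, in the order asked, and still so for the second after the job is handed in, with the robot touching nothing.
It also fails if it takes over 45 s, if anything falls off the work surface, if the arm or the gripper's body presses on something with over 40 N, if the wrist force passes 120 N, or if a joint passes its speed limit or range.

## Working session

There is one attempt and no reset: what is moved stays moved. The work goes in short steps, Python scripts to look and compute and a tool call to move; the robot and the scene stay as the last step left them, time stands still between calls to the robot, and variables do not carry over. Pictures are saved under pics/ and viewed, at most 10 in all, crops included, and the job is handed in when it is done.

Besides the shell and the picture viewer there is one more tool, called after "Request:" as a command line: name --argument value ..., lists and objects as JSON in quotes. drive_tool: Moves the arm, as the interface text tells. Its arguments: {"type":"object","properties":{"series":{"type":"array"},"newtons":{"type":"number"}},"required":["series"]}

```bash
mkdir -p pics; ls; python3 - <<'E'
from rig import env, viewer
import cv2,pickle,numpy as np
d={n:viewer.get_image(n) for n in("scene","top")}
pickle.dump(d,open("v.pkl","wb"))
for n in d:
    cv2.imwrite(f"pics/{n}.png",d[n]["img"][:,:,::-1])
    R=cv2.Rodrigues(d[n]["rvec"])[0];print(n,(-R.T@d[n]["tvec"].ravel()).round(3),d[n]["camera_matrix"].round(0).tolist(),d[n]["distortion"])
s=env.observe();print(s["tool_rot"],s["position"],s["time_s"])
E
```

```text
pics
scene [ 1.071 -0.077  0.735] [[430.0, 0.0, 319.0], [0.0, 430.0, 196.0], [0.0, 0.0, 1.0]] [-0.04395415  0.          0.          0.          0.        ]
top [ 0.465 -0.034  1.019] [[475.0, 0.0, 321.0], [0.0, 475.0, 204.0], [0.0, 0.0, 1.0]] [-0.08915329  0.          0.          0.          0.        ]
[[ 9.28364951e-01  3.71669838e-01 -2.20203810e-04]
 [ 3.71669790e-01 -9.28364043e-01  1.33048103e-03]
 [ 2.90070368e-04 -1.31701506e-03 -9.99999091e-01]] [ 0.20436684 -0.51032932  0.2307716 ] 0.1
```

View pics/top.png

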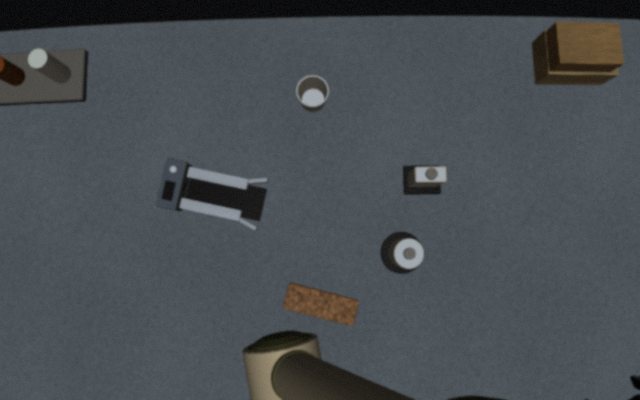

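View pics/scene.png

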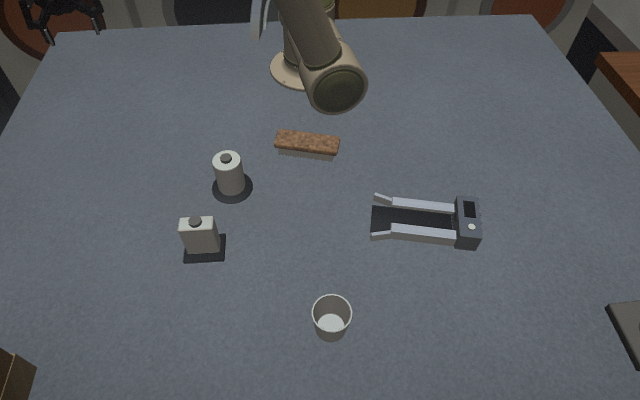

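The top view shows the dock at about (215,192), with its mouth to the right and the pump at (172,185). The slab cartridge is at (430,175) and the round one at (405,253). The scene view agrees: dock mouth at (375,215), slab at (200,235), drum at (230,175).

```bash
cat > h.py <<'E'
import cv2,numpy as np
def rays(v,px):
    K,D=v["camera_matrix"],v["distortion"]
    n=cv2.undistortPoints(np.float64(px).reshape(-1,1,2),K,D)[:,0]
    R=cv2.Rodrigues(v["rvec"])[0]
    return -R.T@np.ravel(v["tvec"]), np.c_[n,np.ones(len(n))]@R
def cast(v,px,z):
    c,d=rays(v,px); return (c+d*((z-c[2])/d[:,2])[:,None])[:,:2]
def world(v):
    h,w=v["depth"].shape; px=np.stack(np.meshgrid(np.arange(w),np.arange(h)),-1).reshape(-1,2)
    c,d=rays(v,px); return (c+d*v["depth"].reshape(-1,1)).reshape(h,w,3)
def rect(v,m,z,mn=30):
    out=[]
    for c in cv2.findContours(m.astype(np.uint8),cv2.RETR_EXTERNAL,cv2.CHAIN_APPROX_NONE)[0]:
        if cv2.contourArea(c)<mn: continue
        p=cast(v,c[:,0],z); r=cv2.minAreaRect((p*1000).astype(np.float32)); b=cv2.boxPoints(r)
        e=[b[1]-b[0],b[2]-b[1]]; e=max(e,key=np.linalg.norm)
        out.append((np.round(r[0],1),np.round(sorted(r[1]),1),round(np.degrees(np.arctan2(e[1],e[0]))%180,1),c[:,0].mean(0).round(0)))
    return out
E
python3 - <<'E'
import pickle
from h import *
d=pickle.load(open("v.pkl","rb"));v=d["top"];W=world(v)
print("table z",np.median(W[280:300,450:600,2]))
hsv=cv2.cvtColor(v["img"],cv2.COLOR_RGB2HSV)
def roi(x0,y0,x1,y1):
    m=np.zeros((400,640),bool);m[y0:y1,x0:x1]=1;return m
g=v["img"].astype(int).min(2)
A=roi(395,155,455,205);B=roi(375,225,435,280);C=roi(150,150,275,240)
print("slab white",rect(v,A&(g>110),.092));print("slab z>80",rect(v,A&(W[...,2]>.08),.095))
print("foot dark",rect(v,A&(g<35),.008))
print("drum",rect(v,B&(g>110),.095)); 
print("rails",rect(v,C&(g>110),.026)); print("pump z>40",rect(v,C&(W[...,2]>.04),.05))
for n,px in(("slab",(418,172)),("rail",(215,177)),("rail2",(210,209)),("pump",(178,185)),("floor",(220,195))): print(n,W[px[1],px[0]].round(4),v["img"][px[1],px[0]])
a=cv2.resize(v["img"][150:240,150:280],None,fx=4,fy=4,interpolation=2);b=cv2.resize(v["img"][150:280,370:460],(270,360),interpolation=2)
cv2.imwrite("pics/c1.png",np.hstack([a[:360],b[:360]])[...,::-1])
E
```

```text
table z -0.0002866696651371292
slab white [(array([ 596.2, -252.7]), array([30. , 61.9]), np.float32(89.1), array([431., 174.]))]
slab z>80 [(array([ 594.8, -250.7]), array([31.8, 63.7]), np.float32(89.1), array([430., 174.]))]
foot dark [(array([ 594.4, -252. ]), array([56.4, 76. ]), np.float32(89.0), array([416., 183.]))]
drum [(array([ 440. , -203.1]), array([56.2, 56.7]), np.float32(88.4), array([409., 253.]))]
rails [(array([533.2, 180.6]), array([ 28.1, 167.6]), np.float32(72.7), array([218., 212.])), (array([602. , 164.4]), array([ 27.7, 167.8]), np.float32(80.5), array([226., 178.]))]
pump z>40 [(array([591.7, 273.3]), array([ 48.5, 104.7]), np.float32(166.3), array([171., 183.]))]
slab [ 0.6    -0.2283  0.0893] [162 168 174]
rail [0.6067 0.1883 0.0259] [141 148 157]
rail2 [0.539  0.199  0.0254] [138 146 155]
pump [0.5882 0.2602 0.0503] [64 71 79]
floor [0.5707 0.1829 0.0012] [24 24 26]
```

View pics/c1.png

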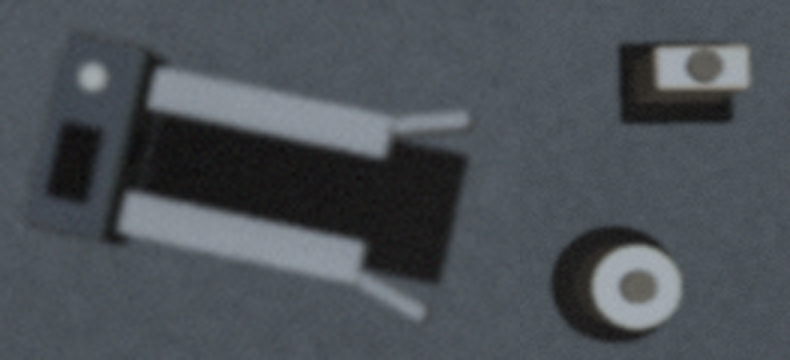

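The crop shows clean rails with their flares on the right, the pump block on the left, the slab nearly square to the picture, and the drum clear below it. Next I refine the dock axis from the lip edges and cross-check it in the scene view.

```bash
python3 - <<'E'
import pickle
from h import *
d=pickle.load(open("v.pkl","rb"))
def rails(v,x0,y0,x1,y1):
    W=world(v);g=v["img"].astype(int).min(2)
    yy,xx=np.mgrid[:400,:640];m=(xx>=x0)&(xx<x1)&(yy>=y0)&(yy<y1)&(W[...,2]>.0225)&(W[...,2]<.033)&(g>90)
    k=np.ones((3,3),np.uint8)
    m=cv2.morphologyEx(m.astype(np.uint8),cv2.MORPH_OPEN,k)
    return rect(v,m,.026),m
for n,b in(("top",(150,150,275,240)),("scene",(365,185,490,255))):
    r,m=rails(d[n],*b)
    for q in r:print(n,q)
    if len(r)>=2:
        r.sort(key=lambda q:-q[1][0]*q[1][1]);a=np.mean([np.float64(q[2]) for q in r[:2]]);c=(r[0][0]+r[1][0])/2
        u=np.array([np.cos(np.radians(a)),np.sin(np.radians(a))]);print("  ang",a,"origin",c,"sep",np.linalg.norm(r[0][0]-r[1][0]),"home",c+25*u)
v=d["scene"];W=world(v);m=np.zeros((400,640),bool)
m[200:265,170:235]=1;print(rect(v,m&(W[...,2]>.085),.094))
m[:]=0;m[185:260,440:495]=1;print(rect(v,m&(W[...,2]>.045),.05))
E
```

```text
top (array([528.8, 157.2]), array([21.8, 41.8]), np.float32(77.7), array([230., 213.]))
top (array([544.4, 221.7]), array([22. , 84.3]), np.float32(76.2), array([198., 206.]))
top (array([605.4, 184.1]), array([ 22.2, 129.2]), np.float32(76.3), array([218., 178.]))
  ang 76.25 origin [574.9 202.9] sep 71.65723969006899 home [580.84214731 227.18355175]
scene (array([608. , 183.9]), array([ 23.3, 130. ]), np.float32(76.5), array([423., 231.]))
scene (array([542.1, 199.4]), array([ 24.5, 130.2]), np.float32(76.7), array([423., 204.]))
  ang 76.5999984741211 origin [575.05 191.65] sep 67.69830130808303 home [580.84369824 215.9693968 ]
[(array([ 600.6, -251.4]), array([37.8, 62.7]), np.float32(91.6), array([196., 224.]))]
[(array([596.9, 273.2]), array([ 48.4, 106.3]), np.float32(166.8), array([469., 217.]))]
```

Request:
drive_tool --series '[[[0.46,-0.095,0.0],-67.5,0.0854],[[0.46,-0.095,0.0],-67.5,0.0854],[[0.46,-0.095,0.0],-67.5,0.0854],[[0.46,-0.095,0.0],-67.5,0.0854],[[0.46,-0.095,0.0],-67.5,0.0854],[[0.46,-0.095,0.0],-67.5,0.0854],[[0.46,-0.095,0.0],-67.5,0.0854],[[0.46,-0.095,0.0],-67.5,0.0854],[[0.46,-0.095,0.0],-67.5,0.0854],[[0.46,-0.095,0.0],-67.5,0.0854],[[0.46,-0.095,0.0],-67.5,0.0854],[[0.46,-0.095,0.0],-67.5,0.0854],[[0.46,-0.095,0.0],-67.5,0.0854],[[0.46,-0.095,0.0],-67.5,0.0854]]' --newtons 50

```text
time_s: 1.5
position: [0.5953, -0.2524, 0.2315]
tool_rot: [[0.013, 1.0, -0.0], [1.0, -0.013, -0.0], [-0.0, -0.0, -1.0]]
ft_force: [-0.8, 0.7, 0.5]
grip_width: 0.0853
gripper_force: 0.0
```

```bash
python3 - <<'E'
from rig import env, viewer
from h import *
v=viewer.get_image("wrist");cv2.imwrite("pics/w1.png",v["img"][...,::-1])
W=world(v);m=(W[...,2]>.085)&(W[...,2]<.11)
print(rect(v,m,.093,300));print(rect(v,m&(v["img"].min(2)>110),.092,300))
E
```

```text
[(array([ 597.1, -251.8]), array([31.6, 62.8]), np.float32(89.2), array([320., 186.])), (array([ 444.7, -203.8]), array([57.5, 60.4]), np.float32(178.7), array([157., 139.]))]
[(array([ 597.3, -252.6]), array([31. , 62.3]), np.float32(88.8), array([320., 187.])), (array([ 443. , -203.8]), array([57.5, 57.9]), np.float32(50.8), array([156., 139.]))]
```

View pics/w1.png

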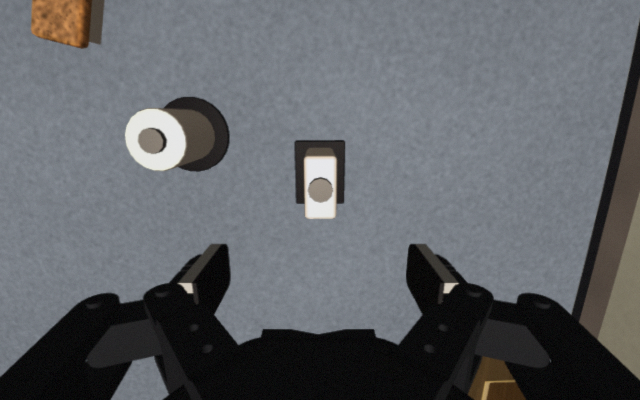

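The wrist view shows the slab at (320,187), centred between the open fingers, with the drum well clear at (155,138). It measures (0.597, -0.252), which agrees with the top view. Descending to grip.

Request:
drive_tool --series '[[[0,0.0015,0.05],0,0.0854],[[0,0.0015,0.09],0,0.0854],[[0,0.0015,0.12],0,0.0854],[[0,0.0015,0.15],0,0.0854],[[0,0.0015,0.17],0,0.0854],[[0,0.0015,0.182],0,0.0854],[[0,0.0015,0.182],0,0.0854],[[0,0.0015,0.182],0,0.06],[[0,0.0015,0.182],0,0.045],[[0,0.0015,0.182],0,0.02],[[0,0.0015,0.182],0,0.02],[[0,0.0015,0.182],0,0.02],[[0,0.0015,0.182],0,0.02],[[0,0.0015,0.182],0,0.02],[[0,0.0015,0.182],0,0.02]]'

```text
time_s: 3.05
position: [0.5979, -0.2516, 0.0502]
tool_rot: [[0.012, 1.0, 0.001], [1.0, -0.012, -0.001], [-0.001, 0.001, -1.0]]
ft_force: [-1.4, -0.4, 6.1]
grip_width: 0.0309
gripper_force: 50.4
```

Request:
drive_tool --series '[[[0,0,-0.01],0,0.02],[[0,0,-0.03],0,0.02],[[0,0,-0.04],0,0.02],[[0.02,-0.005,-0.04],1,0.02],[[0.05,-0.011,-0.04],2.2,0.02],[[0.08,-0.018,-0.04],3.6,0.02],[[0.11,-0.025,-0.04],5,0.02],[[0.14,-0.032,-0.04],6.3,0.02],[[0.17,-0.039,-0.04],7.6,0.02],[[0.2,-0.046,-0.04],9,0.02],[[0.23,-0.053,-0.04],10.3,0.02],[[0.26,-0.059,-0.04],11.7,0.02],[[0.277,-0.063,-0.04],12.5,0.02],[[0.285,-0.065,-0.04],12.9,0.02],[[0.287,-0.0655,-0.04],12.9,0.02],[[0.287,-0.0655,-0.04],12.9,0.02],[[0.287,-0.0655,-0.04],12.9,0.02]]'

```text
time_s: 4.75
position: [0.5359, 0.0354, 0.0893]
tool_rot: [[0.236, 0.972, 0.0], [0.972, -0.236, -0.0], [-0.0, 0.0, -1.0]]
ft_force: [0.4, -0.7, -3.1]
grip_width: 0.0318
gripper_force: 50.2
```

```bash
python3 - <<'E'
from rig import env, viewer
from h import *
s=env.observe();print(s["position"].round(4) if hasattr(s["position"],"round") else s["position"],np.degrees(np.arctan2(s["tool_rot"][1][0],s["tool_rot"][0][0])),s["ft_force"])
w=viewer.get_image("wrist");c=viewer.get_image("scene");t=viewer.get_image("top")
import pickle;pickle.dump((w,c,t),open("v2.pkl","wb"))
for n,v in(("w",w),("t",t),("s",c)):
    W=world(v);g=v["img"].min(2);m=((W[...,2]>.0225)&(W[...,2]<.03)&(g>70)&(W[...,1]>.1)&(W[...,1]<.29)&(W[...,0]>.5)&(W[...,0]<.65)).astype(np.uint8)
    m=cv2.morphologyEx(m,cv2.MORPH_CLOSE,np.ones((3,3),np.uint8))
    print(n,rect(v,m,.026,30))
    m=(W[...,2]>.046)&(W[...,2]<.055)&(W[...,1]>.22)&(W[...,1]<.32); print("  pump",rect(v,m,.05,30))
a=cv2.resize(c["img"][150:280,230:490],None,fx=2.4,fy=2.4)
cv2.imwrite("pics/m.png",a[...,::-1])
cv2.imwrite("pics/w2.png",w["img"][...,::-1])
E
```

```text
[0.5359 0.0354 0.0893] 76.37258664737377 [ 0.44787483 -0.70494307 -3.1405851 ]
w [(array([596.6, 140.3]), array([22.8, 41.1]), np.float32(76.8), array([372.,  35.])), (array([530.9, 156.1]), array([22.8, 41.8]), np.float32(77.2), array([265.,  35.]))]
  pump []
t [(array([544.9, 223.9]), array([22.1, 81.8]), np.float32(77.0), array([198., 206.])), (array([611.7, 209.4]), array([22.3, 79.1]), np.float32(76.7), array([205., 175.]))]
  pump [(array([592.1, 274.3]), array([ 46.4, 104.3]), np.float32(166.4), array([171., 184.]))]
s [(array([608.6, 184. ]), array([ 25.1, 130.3]), np.float32(76.9), array([423., 231.])), (array([542.7, 200.2]), array([ 30.9, 131.8]), np.float32(79.9), array([424., 204.]))]
  pump [(array([596.4, 273.5]), array([ 47.9, 105.4]), np.float32(166.8), array([469., 217.]))]
```

View pics/m.png

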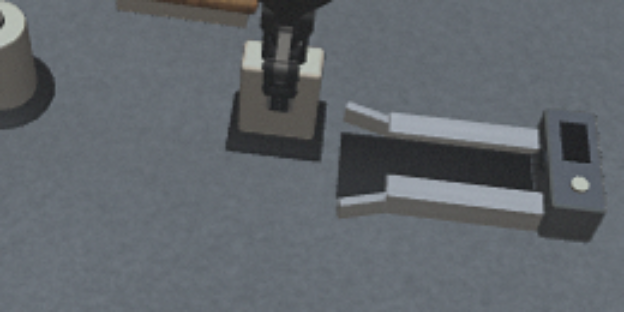

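View pics/w2.png

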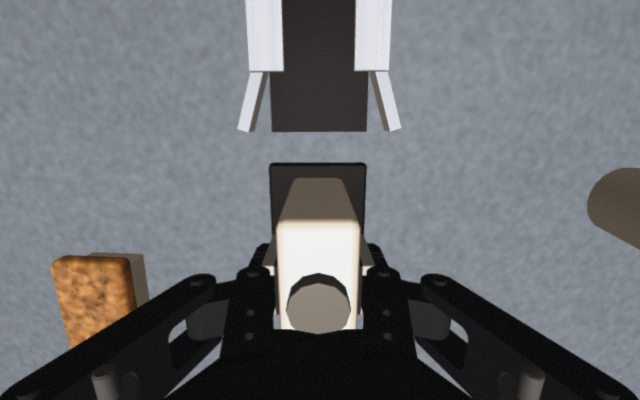

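The wrist view shows the slab and foot centred at u≈318 against a slot centre of u≈319.5. The mouth is ahead, with the flares at (245,130) and (395,130). The scene view confirms the cartridge is upright outside the mouth. By the wrist data, home is about 186 mm ahead.

Request:
drive_tool --series '[[[0,0.0005,0.02],0,0.02],[[0,0.0005,0.033],0,0.02],[[0,0.0005,0.038],0,0.02],[[0,0.0005,0.038],0,0.02],[[0.01,0.0005,0.038],0,0.02],[[0.025,0.0005,0.038],0,0.02],[[0.04,0.0005,0.038],0,0.02],[[0.055,0.0005,0.038],0,0.02],[[0.07,0.0005,0.038],0,0.02],[[0.085,0.0005,0.038],0,0.02],[[0.1,0.0005,0.038],0,0.02],[[0.11,0.0005,0.038],0,0.02],[[0.12,0.0005,0.038],0,0.02],[[0.12,0.0005,0.038],0,0.02]]'

```text
time_s: 6.3
position: [0.5644, 0.1539, 0.0512]
tool_rot: [[0.234, 0.972, 0.0], [0.972, -0.234, 0.0], [0.0, 0.0, -1.0]]
ft_force: [-0.1, -0.7, -4.1]
grip_width: 0.0315
gripper_force: 50.3
```

Request:
drive_tool --series '[[[0.012,0,0],0,0.02],[[0.024,0,0],0,0.02],[[0.036,0,0],0,0.02],[[0.046,0,0],0,0.02],[[0.053,0,0],0,0.02],[[0.058,0,0],0,0.02],[[0.06,0,0],0,0.02],[[0.062,0,0.001],0,0.02],[[0.063,0,0.001],0,0.02],[[0.064,0,0.001],0,0.02],[[0.064,0,0.001],0,0.02]]'

```text
time_s: 7.4
position: [0.5793, 0.215, 0.0503]
tool_rot: [[0.235, 0.972, 0.0], [0.972, -0.235, -0.0], [0.0, 0.0, -1.0]]
ft_force: [1.5, 0.7, -3.1]
grip_width: 0.0315
gripper_force: 50.4
```

Request:
drive_tool --series '[[[0.001,0,0],0,0.02],[[0.002,0,0],0,0.02],[[0.003,0,0],0,0.02],[[0.003,0,0],0,0.02]]'

```text
time_s: 7.8
position: [0.5799, 0.2178, 0.0503]
tool_rot: [[0.235, 0.972, -0.0], [0.972, -0.235, -0.001], [-0.001, 0.0, -1.0]]
ft_force: [0.1, -0.9, -2.0]
grip_width: 0.0318
gripper_force: 50.4
```

Still no contact, so I push on slowly.

Request:
drive_tool --series '[[[0.001,0,0],0,0.02],[[0.002,0,0],0,0.02],[[0.002,0,0],0,0.02]]'

```text
time_s: 8.1
position: [0.5801, 0.2184, 0.0505]
tool_rot: [[0.234, 0.972, -0.001], [0.972, -0.234, -0.003], [-0.004, -0.0, -1.0]]
ft_force: [-2.7, -9.2, 0.8]
grip_width: 0.0313
gripper_force: 50.7
```

Contact at 9.6 N against the direction of travel, so the foot is at the pump block. I press it slightly, release and retreat upward.

Request:
drive_tool --series '[[[0.0005,0,0.0005],0,0.02],[[0.0005,0,0.0005],0,0.02],[[0,0,0.0005],0,0.035],[[0,0,0.0005],0,0.045],[[0,0,0],0,0.06],[[0,0,0],0,0.07],[[0,0,0],0,0.07],[[0,0,0],0,0.07],[[0,0,-0.02],0,0.07],[[0,0,-0.05],0,0.07],[[0,0,-0.09],0,0.07],[[0,0,-0.13],0,0.07],[[-0.04,0,-0.16],0,0.07],[[-0.08,0,-0.16],0,0.07],[[-0.12,0,-0.16],0,0.07],[[-0.15,0,-0.16],0,0.07],[[-0.15,0,-0.16],0,0.07],[[-0.15,0,-0.16],0,0.07]]'

```text
time_s: 9.9
position: [0.5453, 0.0739, 0.2105]
tool_rot: [[0.236, 0.972, 0.0], [0.972, -0.236, 0.0], [0.0, 0.0, -1.0]]
ft_force: [-0.8, 0.7, 0.6]
grip_width: 0.0699
gripper_force: 0.0
```

```bash
python3 - <<'E'
from rig import env, viewer
from h import *
w=viewer.get_image("wrist");c=viewer.get_image("scene");t=viewer.get_image("top")
for n,v in(("w",w),("t",t),("s",c)):
    W=world(v);m=(W[...,2]>.085)&(W[...,2]<.108)&(W[...,1]>.15)&(W[...,1]<.29)&(W[...,0]>.5)&(W[...,0]<.65)
    print(n,rect(v,m&(v["img"].min(2)>80),.092,30))
    m=(W[...,2]>.046)&(W[...,2]<.055)&(W[...,1]>.24)&(W[...,1]<.32); print("  pump",rect(v,m,.05,30))
a=cv2.resize(c["img"][150:280,360:500],(560,520));b=cv2.resize(w["img"][:, 200:440],(240,400));b=np.pad(b,((0,120),(0,0),(0,0)))
cv2.imwrite("pics/f.png",np.hstack([a,b])[...,::-1])
E
```

```text
w [(array([577. , 204.8]), array([31.5, 41.4]), np.float32(76.4), array([318.,  27.]))]
  pump []
t []
  pump [(array([581.8, 296.1]), array([10.4, 73.7]), np.float32(168.9), array([161., 189.]))]
s [(array([581.1, 214.4]), array([39.4, 62.7]), np.float32(76.7), array([442., 199.]))]
  pump [(array([596.8, 273.3]), array([ 48.1, 106.2]), np.float32(166.8), array([469., 217.]))]
```

View pics/f.png

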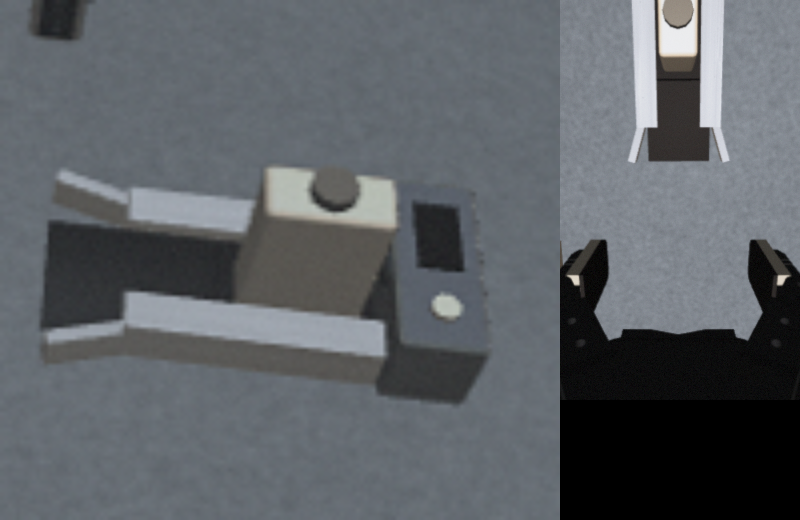

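The scene crop shows the cartridge upright between the rails at the pump block. In the wrist crop the foot's rear edge is the line at about (319,78). One last check that it is fully seated: the foot's rear should be 50 mm inside the rail ends.

```bash
python3 - <<'E'
from rig import env, viewer
from h import *
v=viewer.get_image("wrist");W=world(v);g=v["img"].astype(int).mean(2)
u=np.array([np.cos(np.radians(76.5)),np.sin(np.radians(76.5))])
col=g[:,308:328].mean(1);print("col",col[60:90].round(0).tolist())
print("depth z",[(r,W[r,319,2].round(4)) for r in range(68,90,2)])
for c in(284-2,352+2):
    q=g[:,c-4:c+4].mean(1);r=np.argmin(np.diff(q)[110:140])+110.5;print("rail end",c,r,cast(v,[(c,r)],.026)@u*1000)
for r in(76,77,78,79,80):print(r,cast(v,[(319,r)],.008)@u*1000,cast(v,[(319,r)],0.)@u*1000)
t=viewer.get_image("top");m=np.zeros((400,640),bool);m[225:280,375:435]=1
print("drum",rect(t,m&(t["img"].min(2)>110),.095),env.observe()["time_s"])
E
```

```text
col [80.0, 81.0, 81.0, 81.0, 80.0, 80.0, 79.0, 79.0, 79.0, 78.0, 78.0, 76.0, 65.0, 51.0, 47.0, 48.0, 47.0, 47.0, 47.0, 37.0, 22.0, 30.0, 44.0, 49.0, 49.0, 49.0, 49.0, 50.0, 49.0, 49.0]
depth z [(68, np.float64(0.0432)), (70, np.float64(0.03)), (72, np.float64(0.0077)), (74, np.float64(0.0084)), (76, np.float64(0.008)), (78, np.float64(0.009)), (80, np.float64(0.0075)), (82, np.float64(0.0009)), (84, np.float64(0.0014)), (86, np.float64(0.001)), (88, np.float64(0.0005))]
rail end 282 127.5 [256.16391626]
rail end 354 127.5 [256.15529814]
76 [310.22166455] [311.22308453]
77 [309.19930409] [310.17704336]
78 [308.17546777] [309.12949216]
79 [307.1501503] [308.0804255]
80 [306.12334637] [307.02983794]
drum [(array([ 440.9, -203.1]), array([56.2, 56.7]), np.float32(133.4), array([409., 253.]))] 10.15
```

The foot's rear is 50.4 mm inside the rail ends against 50 expected, so it is fully home. The drum has not moved. Handing in.

```bash
python3 -c "
from rig import env
print(env.close_job())"
```

```text
the job is handed in; nothing more can be done
None
```

The rectangular-foot cartridge is standing fully home against the pump block and released, the round cartridge was not moved, and the job was handed in at about 10 s of the 45 s allowed.

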